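# Close the drying box and set its selector

## Robot

A 6-joint arm with a two-finger parallel gripper is mounted at the origin on the work surface. World frame = base frame: x ahead of the robot, y to its left, z up, the work surface at z = 0. Lengths are in mm, angles in rad, forces in N, time in s.
With the tool pointing down it reaches from about 275 to 750 mm from the base axis. Payload 10.2 kg.
Tool frame: the origin (TCP) lies between the finger pads; the fingertips stand 17 mm ahead of it and the grasp point (between the pads) lies 2 mm behind it; z points along the fingers, y is the line along which they close (so a half turn about z gives the same grasp; the last joint's range is limited). The gripper opens to 85 mm and grips with 20 to 120 N. Pads are 22 mm wide; open, the fingers measure 114 mm over their backs; the gripper's body (76 mm by 85 mm) begins 54 mm behind the grasp point. The pads swing forward as they close: fully open they stand 13 mm farther back than shut.
Start: joints at [-1.338, 0.313, 1.498, -0, 1.331, -0.223], TCP at [231.084, -471.414, 248.294] pointing down, gripper open.
Joint ranges: [-2.94, 2.94], [-0.97, 2.17], [0.19, 2.56], [-1.23, 4.37], [0.02, 3.11], [-2.88, 2.88]. Speed limits (rad/s): [2.39, 2.39, 3.01, 3.14, 3.14, 3.14].

## Interface

Orientations are given as a unit quaternion [w, x, y, z].
In Python, from rig import * gives the robot as it stands.
- The arm moves only by the tool step_arm, never from a script. Its argument "commands" is text: rows parted by semicolons, each of 7 numbers parted by spaces: the opening, from 0 (shut) to 1 (fully open), then the shift along the tool's x, y, z in cm, then the turn, a rotation vector about the tool's x, y, z in rad. In form: hand x y z rx ry rz; .... A call has 1 to 20 rows; each row is the pose to reach, as a shift and turn from the pose commanded when the call began, along the tool's axes at that moment; what a row does not reach only later rows make up. A row lasts 1/12 s, in which the tool goes at most 41.7 mm and 7.16 degrees, less where a joint would pass 70% of its speed; a pose out of reach is approached as far as the arm can. A call with a gripper value outside its range is refused whole. The fingers move at their own pace and stop on an object; "newtons" is the grip in N (left out, the last holds). Time passes only in rows, so rows that repeat a pose let the fingers close. It gives the time, the measured TCP pose, the force, the opening and the grip force at its end, in the units of the state.
- sense(): the state, without advancing time (a new reading comes with each control period).
- capture(name): name is "scene" or "side" or "wrist"; returns the picture (480x640x3 uint8, red, green, blue); there is no depth.
- camera_model(name): a dict with "mtx" (3x3 intrinsics, pixels), "eye" and "rotation" of the camera in the world. Camera axes: x right, y down, z forward; pixel columns grow to the right and rows downward; lengths in mm; the calibration is good to about 2 mm. A picture is of the moment at which its call begins: read the wrist's pose just before it. camera_model takes no time and is no camera call; for the wrist camera it gives the pose at the moment of the call.
- finish_job(): hands the job in; it is judged then, once.
Trained networks look in the newest picture that a camera, given by its name, has taken for a name from the list of things; names that differ only in an ending like _2 or _b are one class to them, and where a whole thing is asked for, a point or a joint stands for the part that bears it (a point fixed in the world has none). Each returns a list of dicts, best first, with "score" (0 to 1); they miss things now and then, are a little off and sometimes report something else, mostly with a low value. They report only what shows in the picture. A call takes as long as a camera call.
- search_frame(camera, label): "rect" ([centre column, centre row, width, height] in pixels, round what is visible of it).
- trace(camera, label): "mask" (480x640 bool, what is visible of it) and "rect" ([centre column, centre row, width, height] in pixels, round what is visible of it).
- spot_point(camera, label): "xy" ([column, row] in pixels: a listed point, or the origin of a listed thing).
The state is a dict: "time_s": time; "joints": joint angles; "dq": joint speeds; "tau": joint torques, N m; "eef_pos": TCP position; "ee_rot": TCP orientation; "force": force on the tool from outside, world axes, zero at the start; "wrist_torque": the same for the moment, N m; "grip_width": opening from 0.0 (shut) to 1.0 (fully open); "grip_force": force on a finger pad.
Only numpy, scipy, OpenCV 4.12 (cv2) and the standard library are available. Lean on these libraries where they do the work, as an engineer would, in place of code of your own. Each camera call takes 0.05 s, during which the arm holds its last target. There are 200 camera calls.

## Task

The painted tiles in the drying box are ready to dry: first slide the blue shutter fully closed, then turn the selector knob until it clicks in with its white pointer at the green tab. Let go of both and leave the other things on the desk where they are.

Things in the scene. Friction and masses are not known exactly. Their poses are not given: they have to be found in the camera images.
- dryer: Drying box for painted tiles, fixed, 220 (x) x 400 (y) x 85 mm tall. Origin: centre of its underside; z up, x away from the robot's side, y to the left. Right half: the selector (axis at x 0, y -110 mm). Left half: the opening with the blue sliding shutter (middle line y +95 mm) between metal runners (y +24 and +166 mm, 93 mm above the table); end stop at x -107 mm, 97 mm high.
- shutter (a joint): How far the shutter is open, in m: 0 = fully closed, against its stop; 0.09 = fully open. It slides along the box's x axis (closing moves it along -x, towards the robot's side) with some 2 N of friction, and stays where it is left.
- shutter_grip (a point): Grip point of the shutter's black upright bar: at its middle, 113.5 mm above the table, 12 mm below the bar's top. Bar 16 mm thick (box x), 80 mm long (box y), 36 mm proud of the blue shutter plate (104 x 134 mm, top 89.5 mm above the table). Axes as the box's.
- selector (a joint): Angle of the selector knob, rad, growing clockwise seen from above. Six click positions 0.628 (36 degrees) apart, from 0 to 3.14, with stops at both ends; at 0 the pointer looks along the box's +x. A spring detent (about 0.1 N m to leave a click) draws the knob into the nearest click when it is let go. It starts at the first or second click, never at a tab.
- selector_grip (a point): On the selector's axis, 124.5 mm above the table, 13 mm below the knob's top. The knob: black upright bar 60 mm long (32 mm to the pointer end, 28 to the tail), 16 mm thick, 40 mm high, on a round skirt 54 mm across (top 97.5 mm above the table), over a grey dial plate 136 mm across (top 88 mm). x axis: level, along the bar to the pointer end (white line on top from axis to that end); z up.
- selector_aim (a point): Point on the pointer's line, 52 mm from the selector's axis, level with the tabs: it lies over a tab when the pointer is at that tab.
- tab_green: Green round tab, 22 mm across and 3 mm thick, clipped to the dial plate 52 mm from the selector's axis at one of the click positions. Origin: centre of its underside, 88 mm above the table. The setting wanted.
- tab_yellow: Yellow tab, same size, at another click position. Not wanted.
- tab_blue: Blue tab, same size, at another click position. Not wanted.
- water_bottle: Bystander, loose: clear water bottle with blue cap and label, 66 mm across, 200 mm tall, standing. Origin: centre of its underside.
- flask: Bystander, loose: black drinking flask with blue lid, 74 mm across, 170 mm tall, standing. Origin: centre of its underside.
- palette: Bystander, loose: round white paint palette, 176 mm across, 12 mm high, lying flat. Origin: centre of its underside.
- paint_jar: Bystander, loose: small glass jar with red label and white lid, 52 mm across, 65 mm tall. Origin: centre of its underside.
- ink_jar: Bystander, loose: small glass jar with yellow label and black lid, 48 mm across, 70 mm tall. Origin: centre of its underside.
- brush: Bystander, loose: paint brush, 190 mm long, lying flat. Origin under its middle.
- ruler: Bystander, loose: aluminium bar ruler, 30 x 200 x 6 mm, lying flat. Origin: centre of its underside.

How it is judged:
By the outcome, as a careful person would: the job done as asked, in the order asked, and still so for the second after the job is handed in, with the robot touching nothing.
It also fails if it takes over 56 s, if anything falls off the work surface, if the arm or the gripper's body presses on something with over 40 N, if the wrist force passes 120 N, or if a joint passes its speed limit or range.

## Working session

There is one attempt and no reset: what is moved stays moved. The work goes in short steps, Python scripts to look and compute and a tool call to move; the robot and the scene stay as the last step left them, time stands still between calls to the robot, and variables do not carry over. Pictures are saved under pics/ and viewed, at most 10 in all, crops included, and the job is handed in when it is done.

Besides the shell and the picture viewer there is one more tool, called after "Request:" as name(argument=value, ...) on one line, values as JSON. step_arm: Moves the arm, as the interface text tells. Its arguments: {"type":"object","properties":{"commands":{"type":"string"},"newtons":{"type":"number"}},"required":["commands"]}

```bash
mkdir -p pics; cat > h.py <<'E'
from rig import *
import numpy as np, cv2
def ray(cam,uv):
    m=camera_model(cam);K=np.array(m["mtx"]);R=np.array(m["rotation"]);e=np.array(m["eye"])
    return e,R@np.linalg.inv(K)@np.array([uv[0],uv[1],1.])
def atz(cam,uv,z):
    e,d=ray(cam,uv);return e+d*(z-e[2])/d[2]
def save(n,im): cv2.imwrite("pics/"+n+".png",cv2.cvtColor(im,cv2.COLOR_RGB2BGR))
E
python3 - <<'E'
from h import *
ims=[capture(c) for c in("scene","side")]
save("a",cv2.resize(np.vstack(ims),(450,675))[:600] if 0 else cv2.resize(np.hstack(ims),(800,300)))
save("scene",ims[0])
print(sense())
Z=dict(shutter_grip=113.5,selector_grip=124.5,selector_aim=88,tab_green=88,tab_yellow=88,tab_blue=88,dryer=0)
for c in("scene","side"):
  m=camera_model(c);print(c,np.round(m["eye"]),np.round(m["rotation"],2).tolist())
  for l,z in Z.items():
    for r in spot_point(c,l)[:2]: print(c,l,round(r["score"],2),np.round(r["xy"]),np.round(atz(c,r["xy"],z)))
E
```

```text
{'time_s': 0.1, 'joints': array([-1.33840623e+00,  3.13381185e-01,  1.49835057e+00,  1.02816451e-05,
        1.33103733e+00, -2.23439803e-01]), 'dq': array([ 0.00142119, -0.00187416, -0.00215258,  0.0008203 ,  0.00083119,
       -0.00224636]), 'tau': array([ 1.76092937e-03, -4.12899292e+01, -2.60143840e+01, -2.09426748e-04,
        3.02897795e-03, -1.44888688e-07]), 'eef_pos': array([ 231.03062127, -471.1938558 ,  247.80285361]), 'ee_rot': array([-5.88228026e-04,  9.74139730e-01,  2.25945656e-01,  2.36067631e-06]), 'force': array([ 0.40278215,  0.2557947 , -0.19428799]), 'wrist_torque': array([-0.03220475, -0.03153781,  0.01200929]), 'grip_force': 0.0, 'grip_width': 1.0001564369901714}
scene [1141. -614.  896.] [-0.37, 0.86, 0.32, -0.14]Traceback (most recent call last):
  File "<stdin>", line 10, in <module>
  File "h.py", line 7, in atz
    e,d=ray(cam,uv);return e+d*(z-e[2])/d[2]
        ~~~^^^^^^^^
  File "h.py", line 5, in ray
    return e,R@np.linalg.inv(K)@np.array([uv[0],uv[1],1.])
             ~^~~~~~~~~~~~~~~~~
ValueError: matmul: Input operand 1 has a mismatch in its core dimension 0, with gufunc signature (n?,k),(k,m?)->(n?,m?) (size 3 is different from 4)
```

View pics/scene.png

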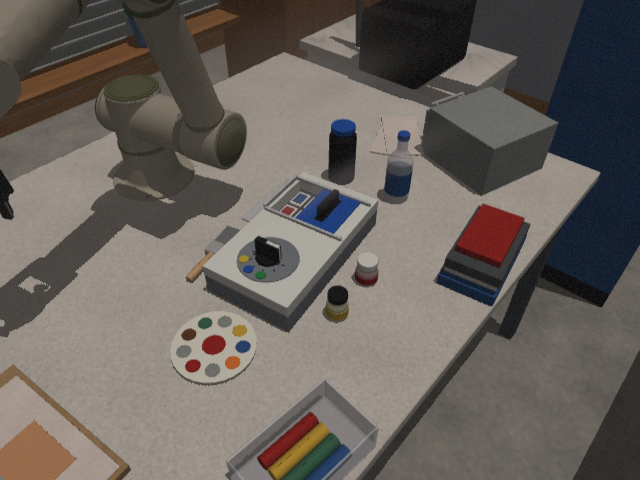

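The scene picture shows the dryer near (295,240), with the knob at (267,250) and the shutter bar at (328,205). The tabs are yellow (243,259), blue (248,269) and green (260,275). The camera rotation is given as a quaternion, so my helper needs fixing.

```bash
sed -i 's/R=np.array(m\["rotation"\])/R=Rotation.from_quat(m["rotation"],scalar_first=True).as_matrix()/; 2a from scipy.spatial.transform import Rotation' h.py
python3 - <<'E'
from h import *
Z=dict(shutter_grip=113.5,selector_grip=124.5,selector_aim=88,tab_green=88,tab_yellow=88,tab_blue=88,dryer=0,flask=0,water_bottle=0,paint_jar=0,ink_jar=0)
for c in("scene","side"):
  im=capture(c);save("b_"+c,im)
  for l,z in Z.items():
    for r in spot_point(c,l)[:2]: print(c,l,round(r["score"],2),np.round(r["xy"]),np.round(atz(c,r["xy"],z)))
E
```

```text
scene shutter_grip 0.77 [332. 203.] [548. 129. 114.]
scene shutter_grip 0.4 [242. 257.] [ 520. -131.  114.]
scene selector_grip 0.78 [269. 248.] [550. -82. 125.]
scene selector_grip 0.38 [271. 200.] [443.  36. 124.]
scene selector_aim 0.93 [288. 266.] [592. -71.  88.]
scene selector_aim 0.37 [214. 349.] [ 634. -312.   88.]
scene tab_green 0.58 [262. 276.] [ 572. -126.   88.]
scene tab_yellow 0.58 [244. 260.] [ 510. -119.   88.]
scene tab_blue 0.59 [246. 269.] [ 531. -135.   88.]
scene dryer 0.86 [296. 256.] [525.  27.   0.]
scene flask 0.78 [343. 177.] [411. 347.   0.]
scene flask 0.22 [246. 268.] [461. -79.   0.]
scene water_bottle 0.91 [392. 198.] [572. 361.   0.]
scene water_bottle 0.71 [271. 201.] [332. 136.  -0.]
scene paint_jar 0.55 [369. 277.] [697.  86.   0.]
scene ink_jar 0.71 [338. 310.] [706. -36.   0.]
side shutter_grip 0.94 [316. 259.] [536. 138. 114.]
side selector_grip 0.68 [324. 196.] [550. -80. 124.]
side selector_aim 0.61 [301. 210.] [601. -69.  88.]
side tab_green 0.65 [326. 270.] [515. 139.  88.]
side tab_yellow 0.55 [343. 203.] [ 510. -115.   88.]
side tab_yellow 0.46 [249. 274.] [665. 174.  88.]
side dryer 0.86 [326. 271.] [527.  34.   0.]
side dryer 0.68 [366. 386.] [413. 340.   0.]
side flask 0.84 [367. 387.] [413. 344.   0.]
side water_bottle 0.69 [275. 388.] [573. 373.   0.]
side water_bottle 0.52 [316. 256.] [559. -14.   0.]
side paint_jar 0.82 [249. 274.] [694.  75.   0.]
side ink_jar 0.77 [253. 247.] [711. -25.   0.]
```

View pics/b_side.png

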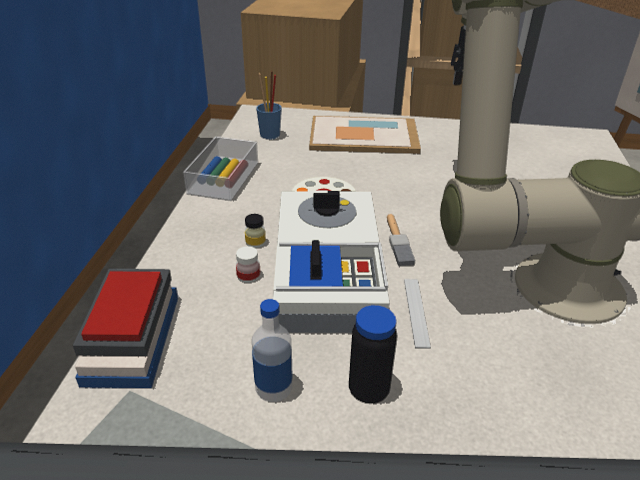

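The side picture shows the shutter bar at (316,259) and the knob at (326,200). The box yaw is about 0.2 rad. The pointer is at click 0, and green is probably two clicks clockwise. I'll go to a viewing pose above the box.

```bash
cat >> h.py <<'E'
def go(p,yaw):
    "rows needed: tool-frame shift cm + rotvec to pos p, tool down with y axis at world angle yaw (mod pi handled by caller)"
    s=sense();q=Rotation.from_quat(s["ee_rot"],scalar_first=True)
    y=np.array([np.cos(yaw),np.sin(yaw),0]);z=np.array([0,0,-1.]);T=Rotation.from_matrix(np.c_[np.cross(y,z),y,z])
    return np.round(q.inv().apply(np.array(p)-s["eef_pos"])/10,2),np.round((q.inv()*T).as_rotvec(),4)
E
python3 - <<'E'
from h import *
print(go([470,20,320],0.2))
E
```

```text
(array([ 43.08, -33.61,  -7.17]), array([-0.   , -0.   , -1.315]))
```

Request:
step_arm(commands="1 43.1 -33.6 -7.2 0 0 -1.315;1 43.1 -33.6 -7.2 0 0 -1.315;1 43.1 -33.6 -7.2 0 0 -1.315;1 43.1 -33.6 -7.2 0 0 -1.315;1 43.1 -33.6 -7.2 0 0 -1.315;1 43.1 -33.6 -7.2 0 0 -1.315;1 43.1 -33.6 -7.2 0 0 -1.315;1 43.1 -33.6 -7.2 0 0 -1.315;1 43.1 -33.6 -7.2 0 0 -1.315;1 43.1 -33.6 -7.2 0 0 -1.315;1 43.1 -33.6 -7.2 0 0 -1.315;1 43.1 -33.6 -7.2 0 0 -1.315;1 43.1 -33.6 -7.2 0 0 -1.315;1 43.1 -33.6 -7.2 0 0 -1.315;1 43.1 -33.6 -7.2 0 0 -1.315;1 43.1 -33.6 -7.2 0 0 -1.315;1 43.1 -33.6 -7.2 0 0 -1.315;1 43.1 -33.6 -7.2 0 0 -1.315;1 43.1 -33.6 -7.2 0 0 -1.315")

```text
time_s: 2.93
eef_pos: [469.9, 18.9, 320.3]
ee_rot: [-0.0, 0.634, 0.774, -0.0]
force: [-0.3, 0.2, 0.2]
grip_width: 0.998
grip_force: 0.0
```

```bash
cat > look.py <<'E'
from h import *
import sys
s=sense();print(s["time_s"],s["eef_pos"],s["joints"].round(2))
im=capture("wrist");save(sys.argv[1],im)
Z=dict(shutter_grip=113.5,selector_grip=124.5,selector_aim=88,tab_green=88,tab_yellow=88,tab_blue=88)
for l,z in Z.items():
  for r in spot_point("wrist",l)[:2]: print(l,round(r["score"],2),np.round(r["xy"]),np.round(atz("wrist",r["xy"],z),1))
E
python3 look.py c
```

```text
2.9333 [469.90909429  18.92749793 320.27324064] [-0.21  0.15  1.52 -0.    1.47 -0.41]
shutter_grip 0.57 [437.  86.] [538.7 127.3 113.5]
selector_grip 0.94 [378. 336.] [542.2 -77.7 124.5]
selector_grip 0.28 [202.  38.] [366.6 124.1 124.5]
selector_aim 0.73 [382. 338.] [556.3 -98.   88. ]
tab_green 0.85 [386. 362.] [ 567.3 -123.2   88. ]
tab_yellow 0.59 [329. 346.] [ 508.4 -116.1   88. ]
tab_yellow 0.33 [213. 277.] [390.7 -67.7  88. ]
tab_blue 0.74 [355. 364.] [ 538.2 -131.    88. ]
tab_blue 0.22 [354. 427.] [ 553.6 -203.    88. ]
```

View pics/c.png

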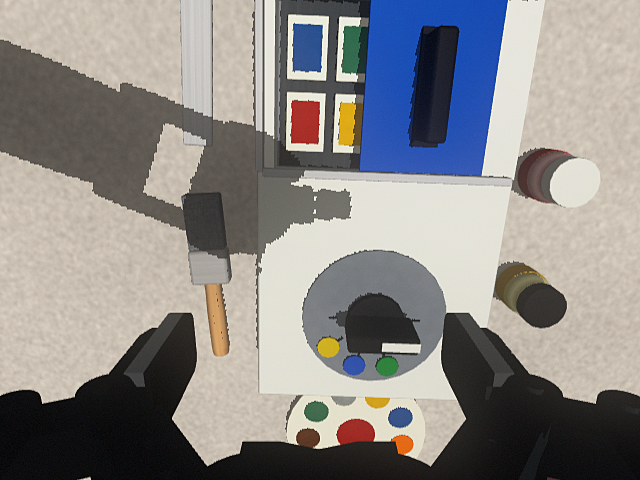

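The wrist picture shows the bar top from (440,27) to (430,146). The dial is round (374,315), the pointer line runs (383,348) to (420,349), the tabs are yellow (329,346), blue (355,364) and green (386,362), and the near box corners are (259,393) and (493,398).

```bash
python3 - <<'E'
from h import *
P=[("cornNR",(259,393),85),("cornFR",(493,398),85),("edgeN",(258,178),85),("edgeF",(511,184),85),("dial",(374,315),88),("line0",(383,348),137.5),("line1",(420,349),137.5),("bar a",(449,27),125.5),("bar b",(430,145),125.5),
("plate edge",(361,174),89.5),("plate edge2",(368,18),89.5)]
for n,u,z in P: print(n,atz("wrist",u,z).round(1))
m=camera_model("wrist");print(np.round(m["eye"]))
E
```

```text
cornNR [ 451.4 -184.4   85. ]
cornFR [ 683.8 -143.2   85. ]
edgeN [416.1  29.   85. ]
edgeF [630.2  67.3  85. ]
dial [543.4 -75.8  88. ]
line0 [545.8 -80.5 137.5]
line1 [576.1 -75.3 137.5]
bar a [533.  165.2 125.5]
bar b [542.   85.8 125.5]
plate edge [501.2  50.5  89.5]
plate edge2 [479.4 167.1  89.5]
[456.  92. 446.]
```

```bash
python3 - <<'E'
from h import *
print(go([538,128,190],0.17),go([538,128,114],0.17))
E
```

```text
(array([ 9.25,  8.8 , 13.03]), array([ 0.    , -0.    ,  0.0298])) (array([ 9.25,  8.8 , 20.63]), array([ 0.    , -0.    ,  0.0298]))
```

Request:
step_arm(commands="0.7 9.25 8.8 8 0 0 0.03;0.7 9.25 8.8 8 0 0 0.03;0.7 9.25 8.8 8 0 0 0.03;0.7 9.25 8.8 8 0 0 0.03;0.7 9.25 8.8 14 0 0 0.03;0.7 9.25 8.8 14 0 0 0.03;0.7 9.25 8.8 16 0 0 0.03;0.7 9.25 8.8 18 0 0 0.03;0.7 9.25 8.8 19.5 0 0 0.03;0.7 9.25 8.8 20.6 0 0 0.03;0.7 9.25 8.8 20.6 0 0 0.03;0.7 9.25 8.8 20.6 0 0 0.03")

```text
time_s: 4.28
eef_pos: [538.2, 128.1, 114.5]
ee_rot: [-0.0, 0.644, 0.765, -0.0]
force: [0.1, 0.4, 0.4]
grip_width: 0.702
grip_force: 0.0
```

Request:
step_arm(commands="0 0 0 0 0 0 0;0 0 0 0 0 0 0;0 0 0 0 0 0 0;0 0 0 0 0 0 0;0 0 0 0 0 0 0;0 0 0 0 0 0 0", newtons=25)

```text
time_s: 4.78
eef_pos: [538.4, 128.1, 115.0]
ee_rot: [0.0, 0.645, 0.764, 0.0]
force: [-1.7, 0.2, 6.4]
grip_width: 0.182
grip_force: 27.7
```

Request:
step_arm(commands="0 0 -1 0 0 0 0;0 0 -2 0 0 0 0;0 0 -3 0 0 0 0;0 0 -4 0 0 0 0;0 0 -5 0 0 0 0;0 0 -6 0 0 0 0;0 0 -6.7 0 0 0 0;0 0 -7.2 0 0 0 0;0 0 -7.2 0 0 0 0;0 0 -7.2 0 0 0 0")

```text
time_s: 5.62
eef_pos: [467.0, 116.7, 115.0]
ee_rot: [-0.0, 0.645, 0.764, 0.001]
force: [-1.9, 5.0, 7.6]
grip_width: 0.186
grip_force: 27.9
```

Request:
step_arm(commands="0 0 -0.3 0 0 0 0;0 0 -0.6 0 0 0 0;0 0 -0.6 0 0 0 0;0 0 -0.6 0 0 0 0")

```text
time_s: 5.95
eef_pos: [461.9, 115.8, 115.0]
ee_rot: [0.0, 0.645, 0.764, 0.002]
force: [1.7, 7.4, 3.5]
grip_width: 0.181
grip_force: 27.7
```

Request:
step_arm(commands="0 0 -0.3 0 0 0 0;0 0 -0.6 0 0 0 0;0 0 -0.6 0 0 0 0;0 0 -0.6 0 0 0 0")

```text
time_s: 6.28
eef_pos: [461.4, 115.6, 115.3]
ee_rot: [0.005, 0.645, 0.764, 0.007]
force: [36.0, 19.4, -23.0]
grip_width: 0.179
grip_force: 30.4
```

That's the stop: 36 N with no further motion. I'll relax the push, open the fingers, and lift straight up.

Request:
step_arm(commands="0 0 0.3 0 0 0 0;0 0 0.5 0 0 0 0;0 0 0.5 0 0 0 0;0.5 0 0.5 0 0 0 0;0.5 0 0.5 0 0 0 0;0.5 0 0.5 0 0 0 0;0.5 0 0.5 -1 0 0 0;0.5 0 0.5 -3 0 0 0;0.5 0 0.5 -6 0 0 0;0.5 0 0.5 -9 0 0 0;0.5 0 0.5 -12 0 0 0;0.5 0 0.5 -16 0 0 0;0.5 0 0.5 -16 0 0 0;0.5 0 0.5 -16 0 0 0")

```text
time_s: 7.45
eef_pos: [460.6, 114.7, 276.5]
ee_rot: [0.002, 0.645, 0.765, 0.001]
force: [-0.2, 0.5, -1.7]
grip_width: 0.5
grip_force: 0.0
```

```bash
python3 look.py d; python3 - <<'E'
from h import *
im=capture("scene");save("e",cv2.resize(im[150:310,200:410],(800,610))[:600])
a=np.array([544,-78])
print(go([544,-78,250],0.17-np.pi/2))
E
```

```text
7.45 [460.59741465 114.73461832 276.50238538] [-0.    0.18  1.6  -0.    1.36 -0.17]
shutter_grip 0.9 [322. 220.] [462.2 116.7 113.5]
selector_aim 0.48 [185. 150.] [356.2 144.8  88. ]
(array([-20.42,   5.02,   2.36]), array([-1.2000e-03,  8.0000e-04,  1.5708e+00]))
```

View pics/e.png

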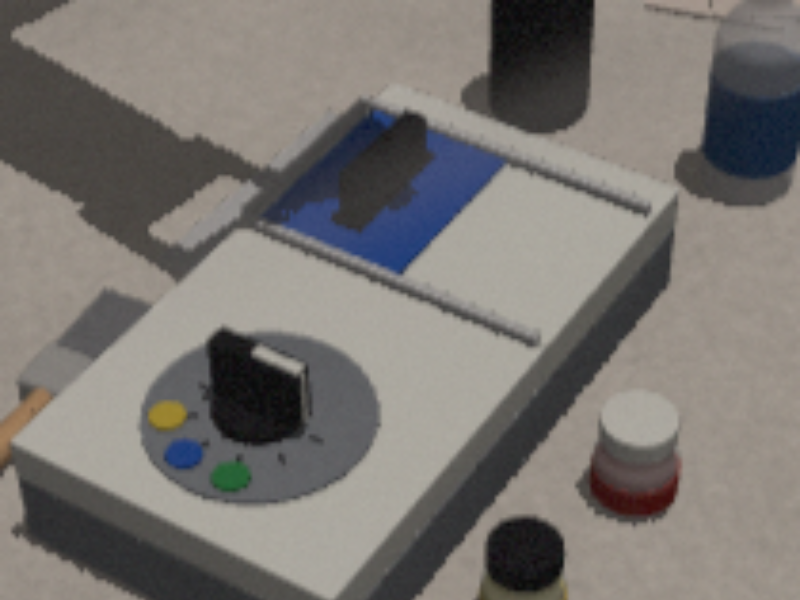

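View pics/d.png

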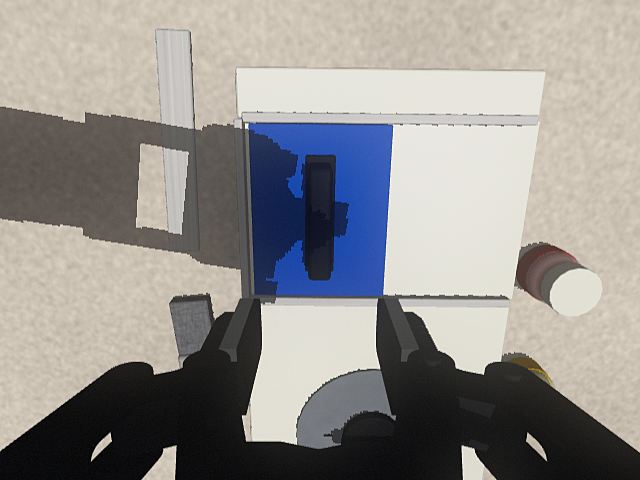

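The shutter is flush against its stop: the plate edge is at column 249 in the wrist picture. In the scene crop the tick marks put green (230,476) two clicks clockwise from the pointer. Next I move over the knob.

Request:
step_arm(commands="0.7 -20.4 5 2.4 0 0 1.57;0.7 -20.4 5 2.4 0 0 1.57;0.7 -20.4 5 2.4 0 0 1.57;0.7 -20.4 5 2.4 0 0 1.57;0.7 -20.4 5 2.4 0 0 1.57;0.7 -20.4 5 2.4 0 0 1.57;0.7 -20.4 5 2.4 0 0 1.57;0.7 -20.4 5 2.4 0 0 1.57;0.7 -20.4 5 2.4 0 0 1.57;0.7 -20.4 5 2.4 0 0 1.57;0.7 -20.4 5 2.4 0 0 1.57;0.7 -20.4 5 2.4 0 0 1.57;0.7 -20.4 5 2.4 0 0 1.57;0.7 -20.4 5 2.4 0 0 1.57;0.7 -20.4 5 2.4 0 0 1.57")

```text
time_s: 9.1
eef_pos: [543.9, -77.8, 250.0]
ee_rot: [-0.0, 0.996, 0.086, -0.0]
force: [-0.2, 0.0, -0.2]
grip_width: 0.702
grip_force: 0.0
```

```bash
python3 look.py f
```

```text
9.1 [543.94567848 -77.79326879 250.01074148] [-0.36  0.37  1.42  0.    1.36  1.04]
shutter_grip 0.83 [ 18. 300.] [462.2 114.7 113.5]
selector_grip 0.86 [322. 241.] [542.2 -80.7 124.5]
tab_green 0.94 [392. 202.] [ 567.3 -126.5   88. ]
tab_green 0.23 [392. 246.] [ 536.1 -132.9   88. ]
tab_yellow 0.8 [363. 281.] [ 506.5 -118.3   88. ]
tab_blue 0.71 [390. 244.] [ 537.6 -131.4   88. ]
```

View pics/f.png

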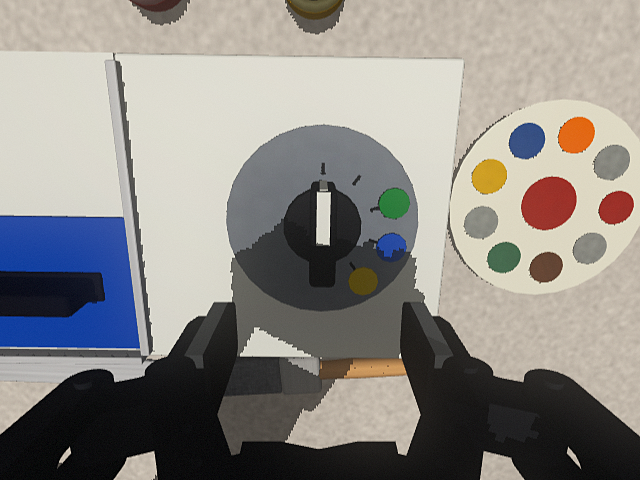

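The wrist picture shows the pointer at the first tick (323,168), with the second tick at (357,180) and green at the third (393,203). So the turn is 1.257 rad clockwise. I'll descend and grip.

Request:
step_arm(commands="0.7 -0.1 0.13 4 0 0 0;0.7 -0.1 0.13 8 0 0 0;0.7 -0.1 0.13 10 0 0 0;0.7 -0.1 0.13 11.5 0 0 0;0.7 -0.1 0.13 12.6 0 0 0;0.7 -0.1 0.13 12.6 0 0 0;0.7 -0.1 0.13 12.6 0 0 0;0 -0.1 0.13 12.6 0 0 0;0 -0.1 0.13 12.6 0 0 0;0 -0.1 0.13 12.6 0 0 0;0 -0.1 0.13 12.6 0 0 0;0 -0.1 0.13 12.6 0 0 0;0 -0.1 0.13 12.6 0 0 0", newtons=40)

```text
time_s: 10.53
eef_pos: [543.7, -79.9, 125.2]
ee_rot: [0.001, 0.996, 0.085, 0.001]
force: [0.3, -4.1, 6.2]
grip_width: 0.183
grip_force: 40.9
```

Request:
step_arm(commands="0 0 0 0 0 0 0.1;0 0 0 0 0 0 0.2;0 0 0 0 0 0 0.3;0 0 0 0 0 0 0.4;0 0 0 0 0 0 0.5;0 0 0 0 0 0 0.6;0 0 0 0 0 0 0.63;0 0 0 0 0 0 0.63")

```text
time_s: 11.2
eef_pos: [543.7, -80.3, 125.2]
ee_rot: [0.001, 0.974, -0.229, 0.001]
force: [-2.0, -5.8, 6.2]
grip_width: 0.173
grip_force: 40.9
```

Request:
step_arm(commands="0 0 0 0 0 0 0.1;0 0 0 0 0 0 0.2;0 0 0 0 0 0 0.3;0 0 0 0 0 0 0.4;0 0 0 0 0 0 0.5;0 0 0 0 0 0 0.6;0 0 0 0 0 0 0.63;0 0 0 0 0 0 0.63;0 0 0 0 0 0 0.63")

```text
time_s: 11.95
eef_pos: [543.5, -80.7, 125.2]
ee_rot: [0.001, 0.855, -0.518, 0.001]
force: [-2.6, -7.6, 5.8]
grip_width: 0.179
grip_force: 40.9
```

Request:
step_arm(commands="0.6 0 0 0 0 0 0;0.6 0 0 0 0 0 0;0.6 0 0 0 0 0 0;0.6 0 0 0 0 0 0;0.6 0 0 -2 0 0 0;0.6 0 0 -5 0 0 0;0.6 0 0 -9 0 0 0;0.6 0 0 -13 0 0 0;0.6 0 0 -13 0 0 0;0.6 0 0 -13 0 0 0")

```text
time_s: 12.78
eef_pos: [543.8, -79.2, 256.1]
ee_rot: [-0.0, 0.855, -0.518, 0.002]
force: [0.4, 1.1, -1.6]
grip_width: 0.595
grip_force: 0.0
```

```bash
python3 look.py g
```

```text
12.7833 [543.80010467 -79.24125264 256.14873833] [-0.36  0.36  1.41  0.    1.37  2.3 ]
selector_grip 0.64 [322. 234.] [541.7 -80.9 124.5]
selector_grip 0.28 [392. 199.] [ 514.3 -120.7  124.5]
selector_aim 0.25 [322. 145.] [ 565.6 -127.2   88. ]
tab_green 0.57 [322. 145.] [ 565.7 -127.1   88. ]
tab_yellow 0.62 [389. 196.] [ 508.  -117.9   88. ]
tab_blue 0.81 [367. 162.] [ 533.5 -131.6   88. ]
```

View pics/g.png

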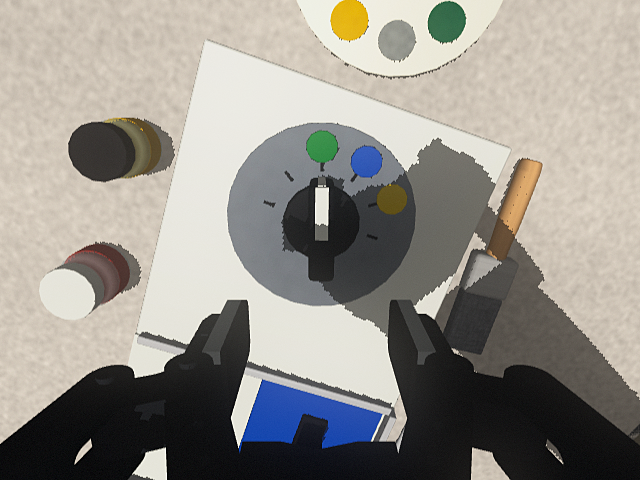

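The pointer line (321,185 to 240) aims straight at the green tab (322,146). Both parts are free, the shutter is closed, and the bystanders haven't been disturbed.

```bash
python3 -c "
from rig import *
print(finish_job())"
```

```text
the job is handed in; nothing more can be done
None
```

The shutter is fully closed against its stop, the selector is clicked in with its pointer at the green tab, both are released, and the job is handed in at about 13 s; no verdict came back.

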